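Index the decorator's turntable

ROBOT

A 6-joint arm with a two-finger parallel gripper is mounted at the origin on a cart in front of the work surface, level with it; the furniture and walls round the work are solid. World frame = base frame: x ahead of the robot, y to its left, z up, the work surface at z = 0. Lengths are in m, angles in rad, forces in N, time in s.
With the tool pointing down it reaches from about 0.3 to 0.775 m from the base axis. Payload 14.6 kg.
Tool frame: the origin (TCP) lies midway between the tips of the shut fingers; the grasp point (between the pads) lies 19 mm behind it (grasp_offset is the distance from the TCP to the grasp point, in m); z points along the fingers, y is the line along which they close (so a half turn about z gives the same grasp; the last joint's range is limited). The gripper opens to 94 mm and grips with 3 to 60 N. Pads are 16 mm wide; open, the fingers measure 119 mm over their backs; the gripper's body (75 mm by 177 mm) begins 78 mm behind the grasp point.
Start: joints at [-1.231, 0.3, 1.521, -0, 1.321, -0.067], TCP at [0.218, -0.505, 0.205] pointing down, gripper open.
Joint ranges: [-3.03, 3.03], [-0.79, 2.21], [0.23, 2.52], [-1.04, 4.18], [0, 3.07], [-2.55, 2.55]. Speed limits (rad/s): [2.22, 2.22, 2.57, 3.14, 3.14, 3.14].

INTERFACE

Orientations are given as [roll, pitch, yaw] about the fixed x, y, z axes, in that order (R = Rz(yaw) Ry(pitch) Rx(roll)).
In Python, from station import * gives the robot as it stands. The module is installed in compiled form; this text tells all that it offers.
- The arm moves only by the tool send_rows, never from a script. Its argument "rows" is a list of rows, each an object of numbers: "dx", "dy", "dz": the shift along the tool's x, y, z in mm; "roll": the turn about the tool's z in degrees; "jaw": the closure, from -1 (fully open) to 1 (shut). In form: [{"dx": .., "dy": .., "dz": .., "roll": .., "jaw": ..}, ...]. A call has 1 to 12 rows; each row shifts and turns the commanded pose from where the row before left it, along the tool's axes as they then stand; what a row does not reach is not made up. A row lasts 1/12 s, in which the tool goes at most 41.7 mm and 7.16 degrees, less where a joint would pass 70% of its speed; a pose out of reach is approached as far as the arm can. A call is refused whole if a number of a shift passes 41.7 or a number of a turn 7.16, either way. A call with a gripper value outside its range is refused whole. The fingers move at their own pace and stop on an object; "force" is the grip in N (left out, the last holds). Time passes only in rows, so rows that do not move let the fingers close. It gives the time, the measured TCP pose, the force, the opening and the grip force at its end, in the units of the state.
- get_obs(): the state, without advancing time (a new reading comes with each control period).
- camera(name): name is "side" or "top" or "wrist"; returns a dict with "frame" (400x640x3 uint8, red, green, blue), "z_map" (400x640 float32, m along the optical axis (not along the pixel's ray), 0 where there is no reading), "camera_matrix" (3x3 intrinsics, pixels), "rvec" (rotation vector, rad) and "tvec" (3), from world to camera coordinates, as OpenCV has them. Camera axes: x right, y down, z forward; pixel columns grow to the right and rows downward; lengths in m; the calibration is good to about 2 mm. A picture is of the moment at which its call begins.
- hand_in(): hands the job in; it is judged then, once.
The state is a dict: "time_s": time; "qpos": joint angles; "joint_vel": joint speeds; "tau": joint torques, N m; "ee_pos": TCP position; "eef_rot": TCP orientation; "force": force on the tool from outside, world axes, zero at the start; "moment": the same for the moment, N m; "grip_width": finger opening in m; "grip_force": force on a finger pad.
Only numpy, scipy, OpenCV 4.12 (cv2) and the standard library are available. Lean on these libraries where they do the work, as an engineer would, in place of code of your own. Each camera call takes 0.05 s, during which the arm holds its last target. There are 200 camera calls.

TASK

The white mug on the decorating turntable is to be presented with its handle towards the index post. Turn the wheel by pushing on its spokes with a fingertip until the mug's handle points straight at the index post, then let go; do not touch or lift the mug itself, keep it standing on the wheel where it is, and leave the things around alone.

Things in the scene. Friction and masses are not known exactly. Their poses are not given: they have to be found in the camera images.
- turntable: fixed dark steel base of the turntable, 120 mm across, screwed to the table; origin on the wheel's axis at table height, z up. From it a low tongue (22 mm wide, 6 mm high) runs along the base's own -x to the index post.
- index_post (a point): tip of the index post, a fixed thin upright steel pin with a small cone on top, 84 mm high, 165 mm from the wheel's axis along the base's -x; the spokes pass inside it
- wheel (a joint): angle of the wheel on its base, rad, positive anticlockwise seen from above, at least two turns free either way; it stays where it is left (friction about 0.07 N m, 0.7 N at a spoke). The wheel is a dark steel disc 132 mm across, its top 26 mm above the table, with four like spokes 90 degrees apart. At value 0 one spoke points along the base's +x.
- spoke_tip (a point): centre of the black ball (20 mm across) at the end of one of the four spokes (along the base's +x at joint value 0), 135 mm from the axis, 70 mm above the table. Each spoke is a round steel bar 11 mm thick that rises from the disc's rim, then runs level from 86 to 132 mm from the axis, its middle 70 mm above the table.
- mug: white mug standing loose in the middle of the wheel and turning with it, 68 mm high (its rim is 94 mm above the table), cup 69 mm across; origin under the middle of cup and handle together (on the wheel's axis at the start, give or take 3 mm); its handle points along its own -y, the cup's own middle lies 11 mm to +y
- mug_handle (a point): outermost point of the mug's handle, 46 mm from the mug's origin along its -y, 36 mm above its foot
- clear_tumbler: clear glass tumbler, 56 mm across, 70 mm high, standing beside the turntable; origin under its centre; to be left alone
- cork: cork stopper, 33 mm across, 32 mm high, standing beside the turntable; origin under its centre; to be left alone
- mould: round brass optic mould, 68 mm across, 54 mm high, at the right; origin under its centre; to be left alone
- tumbler_amber: amber glass tumbler, 62 mm across, 82 mm high, at the right; origin under its centre; to be left alone
- wax_tin: flat round tin, 67 mm across, 24 mm high, at the right; origin under its centre; to be left alone
Not all that is in view belongs to the job. Leave any purple or turquoise look-alike of the mug alone.

How it is judged:
At the end, for the whole second after the job is handed in: The mug's handle points at the index post (the post lies within 22 mm sideways of the handle's line, about 7.5 degrees), the mug stands upright on the wheel within 15 mm of its axis, and the wheel is at rest (x of index_post in the frame of mug between -0.022 and 0.022 m and y of index_post in the frame of mug below -0.1 m and horizontal distance between mug and turntable below 0.015 m and angle between mug's own z axis and vertical below 0.1 rad and height (world z) of mug between 0.02 and 0.032 m and velocity of joint wheel between -0.05 and 0.05 rad/s and linear speed of mug below 0.02 m/s); the robot touches nothing.
It fails at once if the robot touched the mug (contact force between any of the fingers, the arm and mug above 0.3 N).
It fails at once if the mug was lifted (height (world z) of mug above 0.04 m).
It fails at once if a thing around the turntable was moved by more than 15 mm (distance of any of clear_tumbler, cork, mould, tumbler_amber, wax_tin from where it was at the start of the episode above 0.015 m).
It also fails if it takes over 64 s, if anything falls off the work surface, if the arm or the gripper's body presses on something with over 40 N, if the wrist force passes 120 N, or if a joint passes its speed limit or range.

## Working session

There is one attempt and no reset: what is moved stays moved. The work goes in short steps, Python scripts to look and compute and a tool call to move; the robot and the scene stay as the last step left them, time stands still between calls to the robot, and variables do not carry over. Pictures are saved under pics/ and viewed, at most 10 in all, crops included, and the job is handed in when it is done.

Besides the shell and the picture viewer there is one more tool, called after ">>>" by a JSON object that holds its "fn" and its "kwargs". send_rows: Moves the arm, as the interface text tells. Its arguments: {"type":"object","properties":{"rows":{"type":"array"},"force":{"type":"number"}},"required":["rows"]}

```bash
mkdir -p pics; cat > h.py <<'E'
from station import *
import numpy as np, cv2
def snap(n,f):
    c=camera(n); cv2.imwrite('pics/'+f,cv2.cvtColor(c['frame'],cv2.COLOR_RGB2BGR)); return c
def ray(c,px,z):
    R=cv2.Rodrigues(np.array(c['rvec'],float))[0]; t=np.array(c['tvec'],float).ravel()
    o=-R.T@t; d=R.T@np.linalg.solve(c['camera_matrix'],[px[0],px[1],1]); return o+d*(z-o[2])/d[2]
def cloud(c):
    R=cv2.Rodrigues(np.array(c['rvec'],float))[0]; t=np.array(c['tvec'],float).ravel()
    z=c['z_map']; v,u=np.indices(z.shape); K=c['camera_matrix']
    p=np.stack([(u-K[0,2])/K[0,0]*z,(v-K[1,2])/K[1,1]*z,z],-1)
    return (p-t)@R
E
python3 - <<'E'
from h import *
import pickle
cs={n:snap(n,n+'0.png') for n in('top','side')}
pickle.dump(cs,open('c0.pkl','wb'))
for n,c in cs.items():
    R=cv2.Rodrigues(np.array(c['rvec'],float))[0]; print(n,(-R.T@np.array(c['tvec']).ravel()).round(3),R[2].round(2))
o=get_obs();print(o)
E
```

```text
top [ 0.429 -0.028  1.061] [ 0.13 -0.01 -0.99]
side [ 0.376 -1.294  0.724] [ 0.13  0.88 -0.46]
{'time_s': 0.1, 'qpos': array([-1.23054381e+00,  3.00352269e-01,  1.52152874e+00, -1.19379573e-05,
        1.32065484e+00, -6.65982186e-02]), 'joint_vel': array([-0.00242655, -0.00208134, -0.00094603,  0.00018845,  0.00026368,
        0.00182202]), 'tau': array([ 3.78110140e-03, -5.32642400e+01, -3.53285480e+01,  7.10312999e-02,
        2.34676368e-02, -7.27857037e-05]), 'ee_pos': array([ 0.21756482, -0.5048917 ,  0.20497364]), 'eef_rot': array([-3.14065078e+00, -5.12309117e-05,  4.06853675e-01]), 'force': array([ 0.4496274 , -0.03557574,  0.41610165]), 'moment': array([-0.03022115, -0.02291953,  0.05408189]), 'grip_force': 0.0, 'grip_width': 0.09406426256081606}
```

View pics/top0.png

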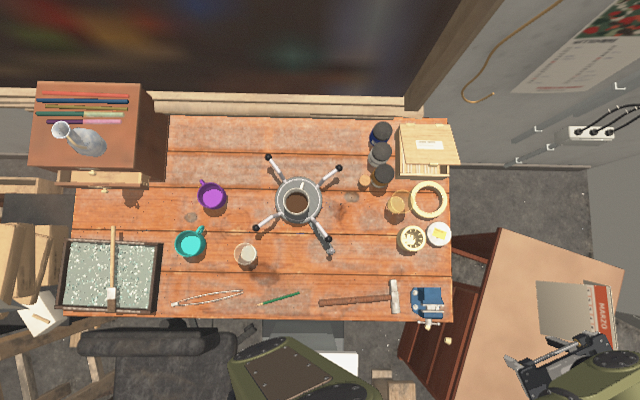

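View pics/side0.png

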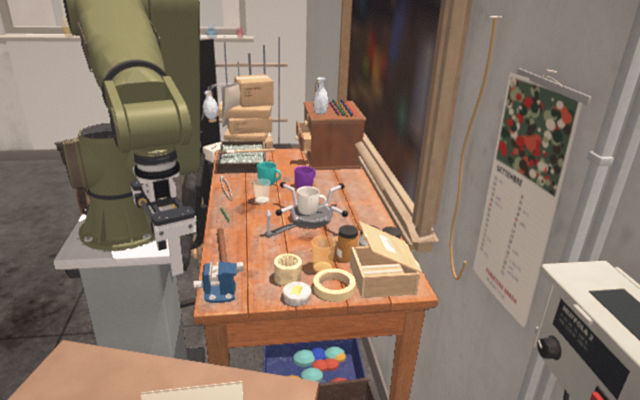

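The top view has +x up and +y left. It shows the white mug on the wheel at about (297,203), with spoke balls near (268,157), (339,168), (256,228) and (328,239). The post seems to be near (330,252). The purple mug (211,196) and turquoise mug (190,243) are look-alikes. I'll enlarge the area to confirm.

```bash
python3 - <<'E'
from h import *
import pickle
cs=pickle.load(open('c0.pkl','rb'))
a=cs['top']['frame'][140:270,225:385]; b=cs['side']['frame'][165:255,240:370]
a=cv2.resize(a,None,fx=4,fy=4,interpolation=cv2.INTER_CUBIC)
cv2.imwrite('pics/ct.png',a[...,::-1])
b=cv2.resize(b,None,fx=6,fy=6,interpolation=cv2.INTER_CUBIC);cv2.imwrite('pics/cs.png',b[...,::-1])
c=cs['top']
# balls
for p in [(268,157),(339,168),(256,228),(328,239)]: print(p,ray(c,p,.07).round(3))
for p in [(297,203)]: print('mug',ray(c,p,.094).round(3))
P=cloud(c); print(P[200,297],P[203,297])
E
```

```text
(268, 157) [0.668 0.092 0.07 ]
(339, 168) [ 0.642 -0.099  0.07 ]
(256, 228) [0.477 0.116 0.07 ]
(328, 239) [ 0.452 -0.072  0.07 ]
mug [0.543 0.01  0.094]
[0.55496432 0.01170143 0.05680385] [0.54703978 0.01154567 0.05548388]
```

View pics/ct.png

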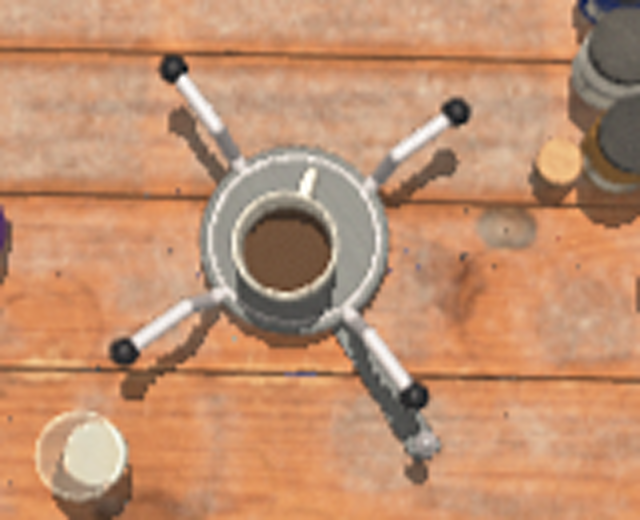

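View pics/cs.png

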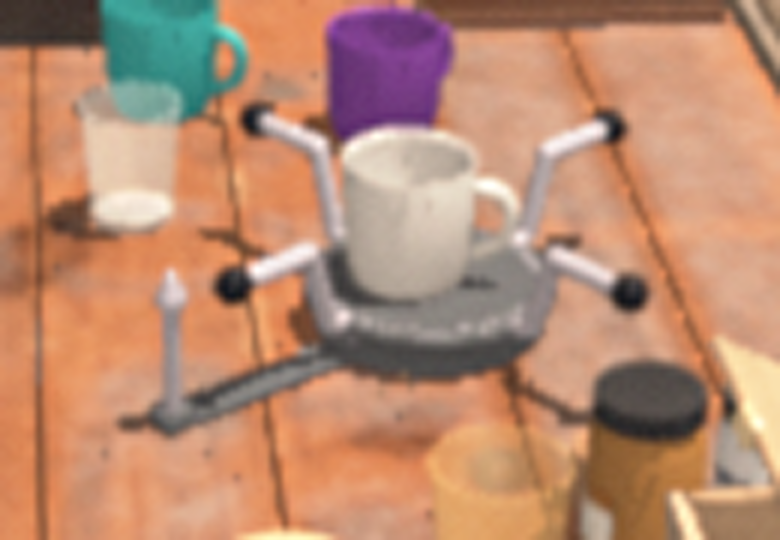

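The white mug is in the middle of the wheel. In the top crop its rim centre is about (287,246) and its handle tip about (311,170). The post tip is near (428,436), and the clear tumbler is at (80,455). The purple and turquoise mugs stand off the wheel, so I leave them alone.

```bash
python3 - <<'E'
from h import *
import pickle
cs=pickle.load(open('c0.pkl','rb')); c=cs['top']
f=lambda x,y,z: ray(c,(225+(x+.5)/4-.5,140+(y+.5)/4-.5),z)
B=np.array([f(x,y,.07) for x,y in[(173,68),(456,110),(414,396),(124,350)]])
ax=B.mean(0); print('axis',ax.round(4))
d=(B-ax)[:,:2]; print(np.hypot(*d.T).round(4),np.degrees(np.arctan2(d[:,1],d[:,0])).round(1))
cup=f(287,246,.094); h=f(311,170,.075); po=f(428,438,.08)
cork=f(560,155,.032); tum=f(82,455,.07)
for n,p in dict(cup=cup,handle=h,post=po,cork=cork,tum=tum).items():
    v=(p-ax)[:2]; print(n,p.round(3),np.hypot(*v).round(3),np.degrees(np.arctan2(v[1],v[0])).round(1))
v=h-cup;print('handle dir',np.degrees(np.arctan2(v[1],v[0])), np.hypot(*v[:2]))
# mask refine cup rim with depth cloud: points z .085-.1 near axis
P=cloud(c); m=(abs(P[...,2]-.09)<.01)&(np.hypot(P[...,0]-ax[0],P[...,1]-ax[1])<.06)
print('rim ext',P[m][:,:2].min(0),P[m][:,:2].max(0),m.sum())
# side-view handle & post via depth
c=cs['side'];P=cloud(c); 
g=lambda x,y:P[165+y//6,240+x//6].round(3)
print('post side',g(171,285),g(172,330),'handle side',g(512,212),'cupfront',g(400,210))
E
```

```text
axis [0.5615 0.0098 0.07  ]
[0.1352 0.1357 0.1358 0.1351] [  37.5  -52.4 -142.7  127.3]
cup [0.547 0.012 0.094] 0.014 172.0
handle [ 0.601 -0.002  0.075] 0.041 -16.7
post [ 0.427 -0.082  0.08 ] 0.163 -145.9
cork [ 0.622 -0.173  0.032] 0.193 -71.6
tum [0.411 0.142 0.07 ] 0.2 138.7
handle dir -14.473309738264534 0.0550049241675594
rim ext [ 0.51646646 -0.02073397] [0.59994655 0.04633379] 133
post side [ 0.423 -0.083  0.077] [ 0.422 -0.085  0.052] handle side [ 0.599 -0.01   0.071] cupfront [ 0.54  -0.016  0.076]
```

The geometry agrees with the sizes given: balls at a radius of 0.135 m and the post at 0.163 m.

- **Turn needed:** the handle is at about -14.5° and the post at about -146°, so about 131° clockwise.
- **Push:** I'll push the spoke at 37.5° from its anticlockwise side, at a radius of 108 mm, using a constant arc in the tool frame.

I'll approach with the fingers shut.

>>> {"fn": "send_rows", "kwargs": {"rows": [{"dx": 10,"dy": -6,"jaw": 1},{"dx": 25,"dy": -16,"jaw": 1},{"dx": 26,"dy": -16,"jaw": 1},{"dx": 26,"dy": -16,"jaw": 1},{"dx": 26,"dy": -16,"jaw": 1},{"dx": 26,"dy": -16,"jaw": 1},{"dx": 26,"dy": -16,"jaw": 1},{"dx": 26,"dy": -16,"jaw": 1},{"dx": 26,"dy": -16,"jaw": 1},{"dx": 26,"dy": -16,"jaw": 1},{"dx": 26,"dy": -16,"jaw": 1},{"dx": 26,"dy": -16,"jaw": 1}]}}

```text
invalid input at $.rows[0]: expected keys dx, dy, dz, roll, jaw
```

>>> {"fn": "send_rows", "kwargs": {"rows": [{"dx": 26,"dy": -17,"jaw": 1},{"dx": 26,"dy": -17,"jaw": 1},{"dx": 26,"dy": -17,"jaw": 1},{"dx": 26,"dy": -17,"jaw": 1},{"dx": 26,"dy": -17,"jaw": 1},{"dx": 26,"dy": -17,"jaw": 1},{"dx": 26,"dy": -17,"jaw": 1},{"dx": 26,"dy": -17,"jaw": 1},{"dx": 26,"dy": -17,"jaw": 1},{"dx": 26,"dy": -17,"jaw": 1},{"dx": 26,"dy": -17,"jaw": 1},{"dx": 26,"dy": -17,"jaw": 1}]}}

```text
invalid input at $.rows[0]: expected keys dx, dy, dz, roll, jaw
```

>>> {"fn": "send_rows", "kwargs": {"rows": [{"roll": -7,"jaw": 1},{"roll": -7,"jaw": 1},{"roll": -7,"jaw": 1},{"roll": -7,"jaw": 1},{"roll": -7,"jaw": 1},{"roll": -7,"jaw": 1},{"roll": -7,"jaw": 1},{"roll": -7,"jaw": 1},{"roll": -7,"jaw": 1},{"roll": -7,"jaw": 1},{"roll": -7,"jaw": 1},{"roll": -7,"jaw": 1}]}}

```text
invalid input at $.rows[0]: expected keys dx, dy, dz, roll, jaw
```

>>> {"fn": "send_rows", "kwargs": {"rows": [{"roll": -7,"jaw": 1},{"roll": -7,"jaw": 1},{"roll": -7,"jaw": 1},{"roll": -7,"jaw": 1},{"roll": -7,"jaw": 1},{"jaw": 1},{"jaw": 1}]}}

```text
invalid input at $.rows[0]: expected keys dx, dy, dz, roll, jaw
```

>>> {"fn": "send_rows", "kwargs": {"rows": [{"dx": 10,"dy": -6,"dz": 0,"roll": 0,"jaw": 1},{"dx": 25,"dy": -16,"dz": 0,"roll": 0,"jaw": 1},{"dx": 26,"dy": -16,"dz": 0,"roll": 0,"jaw": 1},{"dx": 26,"dy": -16,"dz": 0,"roll": 0,"jaw": 1},{"dx": 26,"dy": -16,"dz": 0,"roll": 0,"jaw": 1},{"dx": 26,"dy": -16,"dz": 0,"roll": 0,"jaw": 1},{"dx": 26,"dy": -16,"dz": 0,"roll": 0,"jaw": 1},{"dx": 26,"dy": -16,"dz": 0,"roll": 0,"jaw": 1},{"dx": 26,"dy": -16,"dz": 0,"roll": 0,"jaw": 1},{"dx": 26,"dy": -16,"dz": 0,"roll": 0,"jaw": 1},{"dx": 26,"dy": -16,"dz": 0,"roll": 0,"jaw": 1},{"dx": 26,"dy": -16,"dz": 0,"roll": 0,"jaw": 1}]}}

```text
time_s: 1.1
ee_pos: [0.4171, -0.2191, 0.2054]
eef_rot: [-3.142, -0.0, 0.407]
force: [0.1, -0.8, -0.3]
grip_width: 0.0173
grip_force: 0.0
```

>>> {"fn": "send_rows", "kwargs": {"rows": [{"dx": 26,"dy": -17,"dz": 0,"roll": 0,"jaw": 1},{"dx": 26,"dy": -17,"dz": 0,"roll": 0,"jaw": 1},{"dx": 26,"dy": -17,"dz": 0,"roll": 0,"jaw": 1},{"dx": 26,"dy": -17,"dz": 0,"roll": 0,"jaw": 1},{"dx": 26,"dy": -17,"dz": 0,"roll": 0,"jaw": 1},{"dx": 26,"dy": -17,"dz": 0,"roll": 0,"jaw": 1},{"dx": 26,"dy": -17,"dz": 0,"roll": 0,"jaw": 1},{"dx": 26,"dy": -17,"dz": 0,"roll": 0,"jaw": 1},{"dx": 26,"dy": -17,"dz": 0,"roll": 0,"jaw": 1},{"dx": 26,"dy": -17,"dz": 0,"roll": 0,"jaw": 1},{"dx": 26,"dy": -17,"dz": 0,"roll": 0,"jaw": 1},{"dx": 26,"dy": -17,"dz": 0,"roll": 0,"jaw": 1}]}}

```text
time_s: 2.1
ee_pos: [0.6224, 0.0918, 0.2053]
eef_rot: [-3.141, 0.0, 0.407]
force: [0.1, -1.3, 0.5]
grip_width: 0.0007
grip_force: 0.0
```

>>> {"fn": "send_rows", "kwargs": {"rows": [{"dx": 0,"dy": 0,"dz": 0,"roll": -7,"jaw": 1},{"dx": 0,"dy": 0,"dz": 0,"roll": -7,"jaw": 1},{"dx": 0,"dy": 0,"dz": 0,"roll": -7,"jaw": 1},{"dx": 0,"dy": 0,"dz": 0,"roll": -7,"jaw": 1},{"dx": 0,"dy": 0,"dz": 0,"roll": -7,"jaw": 1},{"dx": 0,"dy": 0,"dz": 0,"roll": -7,"jaw": 1},{"dx": 0,"dy": 0,"dz": 0,"roll": -7,"jaw": 1},{"dx": 0,"dy": 0,"dz": 0,"roll": -7,"jaw": 1},{"dx": 0,"dy": 0,"dz": 0,"roll": -7,"jaw": 1},{"dx": 0,"dy": 0,"dz": 0,"roll": -7,"jaw": 1},{"dx": 0,"dy": 0,"dz": 0,"roll": -7,"jaw": 1},{"dx": 0,"dy": 0,"dz": 0,"roll": -7,"jaw": 1}]}}

```text
time_s: 3.1
ee_pos: [0.6218, 0.0903, 0.2052]
eef_rot: [-3.141, -0.0, 1.879]
force: [0.4, 0.1, 0.6]
grip_width: 0.0007
grip_force: 0.0
```

>>> {"fn": "send_rows", "kwargs": {"rows": [{"dx": 0,"dy": 0,"dz": 0,"roll": -7,"jaw": 1},{"dx": 0,"dy": 0,"dz": 0,"roll": -7,"jaw": 1},{"dx": 0,"dy": 0,"dz": 0,"roll": -7,"jaw": 1},{"dx": 0,"dy": 0,"dz": 0,"roll": -7,"jaw": 1},{"dx": 0,"dy": 0,"dz": 0,"roll": -7,"jaw": 1},{"dx": 0,"dy": 0,"dz": 0,"roll": 0,"jaw": 1},{"dx": 0,"dy": 0,"dz": 0,"roll": 0,"jaw": 1}]}}

```text
time_s: 3.68
ee_pos: [0.622, 0.0901, 0.2053]
eef_rot: [-3.141, -0.0, 2.48]
force: [-0.1, 0.3, -0.8]
grip_width: 0.0001
grip_force: 0.0
```

>>> {"fn": "send_rows", "kwargs": {"rows": [{"dx": 0,"dy": 7,"dz": 10,"roll": 0,"jaw": 1},{"dx": 0,"dy": 0,"dz": 20,"roll": 0,"jaw": 1},{"dx": 0,"dy": 0,"dz": 20,"roll": 0,"jaw": 1},{"dx": 0,"dy": 0,"dz": 20,"roll": 0,"jaw": 1},{"dx": 0,"dy": 0,"dz": 20,"roll": 0,"jaw": 1},{"dx": 0,"dy": 0,"dz": 20,"roll": 0,"jaw": 1},{"dx": 0,"dy": 0,"dz": 20,"roll": 0,"jaw": 1},{"dx": 0,"dy": 0,"dz": 15,"roll": 0,"jaw": 1},{"dx": 0,"dy": 0,"dz": 5,"roll": 0,"jaw": 1},{"dx": 0,"dy": 0,"dz": 0,"roll": 0,"jaw": 1},{"dx": 0,"dy": 0,"dz": 0,"roll": 0,"jaw": 1}]}}

```text
time_s: 4.6
ee_pos: [0.6268, 0.0954, 0.0557]
eef_rot: [3.141, 0.0, 2.483]
force: [-0.4, -0.8, 0.1]
grip_width: 0.0004
grip_force: 0.0
```

```bash
python3 - <<'E'
from h import *
c=snap('side','s1.png')['frame'][150:260,230:380]
cv2.imwrite('pics/s1c.png',cv2.resize(c,None,fx=5,fy=5,interpolation=cv2.INTER_CUBIC)[...,::-1])
E
```

```text
(no output)
```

View pics/s1c.png

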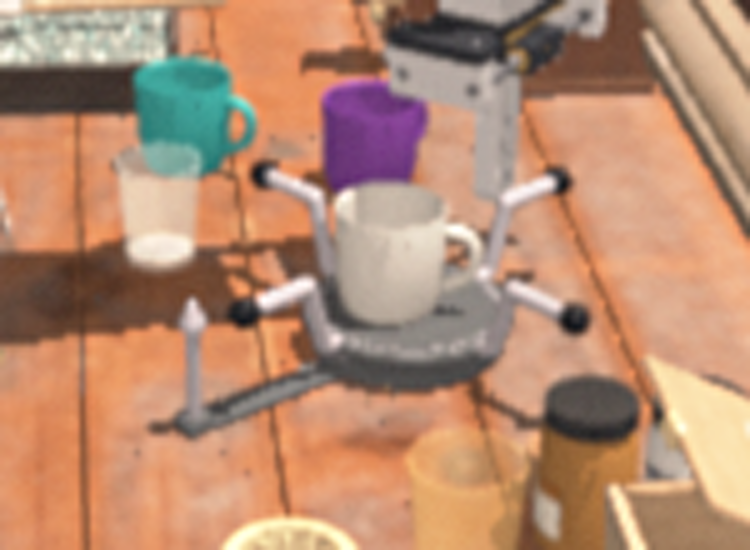

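The finger tip (498,190 in the crop) is behind the far spoke on its anticlockwise side, and it touches nothing. I'll push along the arc.

>>> {"fn": "send_rows", "kwargs": {"rows": [{"dx": -2.8,"dy": 0,"dz": 0,"roll": 1.5,"jaw": 1},{"dx": -2.8,"dy": 0,"dz": 0,"roll": 1.5,"jaw": 1},{"dx": -2.8,"dy": 0,"dz": 0,"roll": 1.5,"jaw": 1},{"dx": -2.8,"dy": -0.1,"dz": 0,"roll": 1.5,"jaw": 1},{"dx": -2.8,"dy": 0,"dz": 0,"roll": 1.5,"jaw": 1},{"dx": -2.8,"dy": -0.1,"dz": 0,"roll": 1.5,"jaw": 1},{"dx": -5.65,"dy": -0.15,"dz": 0,"roll": 3,"jaw": 1},{"dx": -5.65,"dy": -0.15,"dz": 0,"roll": 3,"jaw": 1},{"dx": -5.65,"dy": -0.15,"dz": 0,"roll": 3,"jaw": 1},{"dx": -5.65,"dy": -0.15,"dz": 0,"roll": 3,"jaw": 1},{"dx": -5.65,"dy": -0.15,"dz": 0,"roll": 3,"jaw": 1},{"dx": -5.65,"dy": -0.15,"dz": 0,"roll": 3,"jaw": 1}]}}

```text
time_s: 5.65
ee_pos: [0.6584, 0.0556, 0.0555]
eef_rot: [3.142, -0.0, 2.008]
force: [0.3, 0.5, 1.1]
grip_width: 0.0005
grip_force: 0.4
```

```bash
cat >> h.py <<'E'
def status():
    o=get_obs(); v=o['ee_pos'][:2]-[.5615,.0098]
    print('r,ang,yaw-ang',np.hypot(*v).round(4),np.degrees(np.arctan2(v[1],v[0])).round(1),np.degrees(o['eef_rot'][2]-np.arctan2(v[1],v[0])).round(1),'q',o['qpos'].round(2),'F',o['force'].round(1),o['time_s'])
E
python3 -c "from h import *; status()"
```

```text
r,ang,yaw-ang 0.1072 25.3 89.8 q [ 0.03  0.69  1.31  0.    1.14 -0.41] F [0.3 0.5 1.1] 5.65
```

>>> {"fn": "send_rows", "kwargs": {"rows": [{"dx": -5.65,"dy": -0.15,"dz": 0,"roll": 3,"jaw": 1},{"dx": -5.65,"dy": -0.15,"dz": 0,"roll": 3,"jaw": 1},{"dx": -5.65,"dy": -0.15,"dz": 0,"roll": 3,"jaw": 1},{"dx": -5.65,"dy": -0.15,"dz": 0,"roll": 3,"jaw": 1},{"dx": -5.65,"dy": -0.15,"dz": 0,"roll": 3,"jaw": 1},{"dx": -5.65,"dy": -0.15,"dz": 0,"roll": 3,"jaw": 1},{"dx": -5.65,"dy": -0.15,"dz": 0,"roll": 3,"jaw": 1},{"dx": -5.65,"dy": -0.15,"dz": 0,"roll": 3,"jaw": 1},{"dx": -5.65,"dy": -0.15,"dz": 0,"roll": 3,"jaw": 1},{"dx": -5.65,"dy": -0.15,"dz": 0,"roll": 3,"jaw": 1},{"dx": -5.65,"dy": -0.15,"dz": 0,"roll": 3,"jaw": 1},{"dx": -5.65,"dy": -0.15,"dz": 0,"roll": 3,"jaw": 1}]}}

```text
time_s: 6.65
ee_pos: [0.6667, -0.0106, 0.0555]
eef_rot: [3.142, -0.0, 1.38]
force: [-0.2, 1.9, 0.4]
grip_width: 0.0004
grip_force: 0.4
```

>>> {"fn": "send_rows", "kwargs": {"rows": [{"dx": -5.65,"dy": -0.15,"dz": 0,"roll": 3,"jaw": 1},{"dx": -5.65,"dy": -0.15,"dz": 0,"roll": 3,"jaw": 1},{"dx": -5.65,"dy": -0.15,"dz": 0,"roll": 3,"jaw": 1},{"dx": -5.65,"dy": -0.15,"dz": 0,"roll": 3,"jaw": 1},{"dx": -5.65,"dy": -0.15,"dz": 0,"roll": 3,"jaw": 1},{"dx": -5.65,"dy": -0.15,"dz": 0,"roll": 3,"jaw": 1},{"dx": -5.65,"dy": -0.15,"dz": 0,"roll": 3,"jaw": 1},{"dx": -5.65,"dy": -0.15,"dz": 0,"roll": 3,"jaw": 1},{"dx": -5.65,"dy": -0.15,"dz": 0,"roll": 3,"jaw": 1},{"dx": -5.65,"dy": -0.15,"dz": 0,"roll": 3,"jaw": 1},{"dx": -2.8,"dy": 0,"dz": 0,"roll": 1.5,"jaw": 1},{"dx": -2.8,"dy": -0.1,"dz": 0,"roll": 1.5,"jaw": 1}]}}

```text
time_s: 7.65
ee_pos: [0.6386, -0.065, 0.0555]
eef_rot: [3.141, -0.0, 0.806]
force: [0.7, 0.1, -0.7]
grip_width: 0.0004
grip_force: 0.4
```

```bash
python3 - <<'E'
from h import *
status()
for n in('top','side'):
    c=snap(n,n+'2.png')['frame']
    c=c[140:270,225:385] if n=='top' else c[150:260,230:380]
    c=cv2.resize(c,(640,520) if n=='top' else (600,440),interpolation=cv2.INTER_CUBIC)[...,::-1]
    cv2.imwrite('pics/%s2c.png'%n,c)
E
```

```text
r,ang,yaw-ang 0.1074 -44.2 90.4 q [-0.16  0.65  1.38  0.    1.12  0.61] F [ 0.7  0.1 -0.7] 7.65
```

View pics/side2c.png

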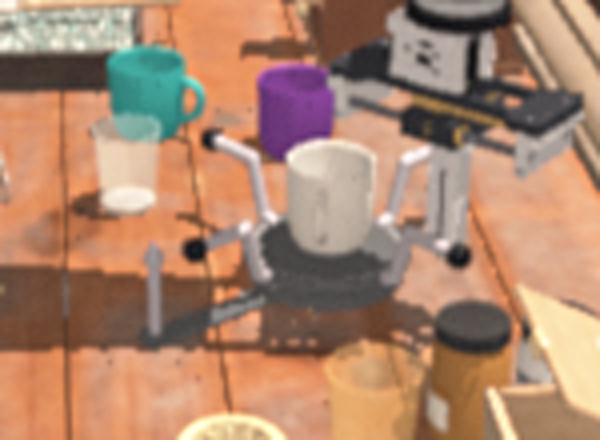

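The spoke is moving with the finger, and the mug's handle now faces the side camera at about (322,205). About 42° remains, so I'll push about 40° more and then back off.

>>> {"fn": "send_rows", "kwargs": {"rows": [{"dx": -2.8,"dy": -0.1,"dz": 0,"roll": 1.5,"jaw": 1},{"dx": -5.65,"dy": -0.15,"dz": 0,"roll": 3,"jaw": 1},{"dx": -5.65,"dy": -0.15,"dz": 0,"roll": 3,"jaw": 1},{"dx": -5.65,"dy": -0.15,"dz": 0,"roll": 3,"jaw": 1},{"dx": -5.65,"dy": -0.15,"dz": 0,"roll": 3,"jaw": 1},{"dx": -5.65,"dy": -0.15,"dz": 0,"roll": 3,"jaw": 1},{"dx": -5.65,"dy": -0.15,"dz": 0,"roll": 3,"jaw": 1},{"dx": -5.65,"dy": -0.15,"dz": 0,"roll": 3,"jaw": 1},{"dx": -5.65,"dy": -0.15,"dz": 0,"roll": 3,"jaw": 1},{"dx": -5.65,"dy": -0.15,"dz": 0,"roll": 3,"jaw": 1},{"dx": -5.65,"dy": -0.15,"dz": 0,"roll": 3,"jaw": 1},{"dx": -5.65,"dy": -0.15,"dz": 0,"roll": 3,"jaw": 1}]}}

```text
time_s: 8.75
ee_pos: [0.5824, -0.0958, 0.0555]
eef_rot: [3.141, -0.0, 0.203]
force: [1.4, -0.5, 0.0]
grip_width: 0.0007
grip_force: 0.4
```

>>> {"fn": "send_rows", "kwargs": {"rows": [{"dx": -3.8,"dy": -0.1,"dz": 0,"roll": 2,"jaw": 1},{"dx": -2.8,"dy": 0,"dz": 0,"roll": 1.5,"jaw": 1},{"dx": -1.9,"dy": 0,"dz": 0,"roll": 1,"jaw": 1},{"dx": -0.9,"dy": 0,"dz": 0,"roll": 0.5,"jaw": 1},{"dx": 0,"dy": 0,"dz": 0,"roll": 0,"jaw": 1},{"dx": 0,"dy": 0,"dz": 0,"roll": 0,"jaw": 1}]}}

```text
time_s: 9.25
ee_pos: [0.5733, -0.0972, 0.0554]
eef_rot: [-3.142, 0.0, 0.119]
force: [0.8, 0.4, 0.2]
grip_width: 0.0005
grip_force: 0.0
```

```bash
python3 -c "from h import *; status()"
```

```text
r,ang,yaw-ang 0.1077 -83.7 90.5 q [-0.23  0.53  1.57 -0.    1.04  1.22] F [0.8 0.4 0.2] 9.25
```

>>> {"fn": "send_rows", "kwargs": {"rows": [{"dx": 6,"dy": 0,"dz": 0,"roll": 0,"jaw": 1},{"dx": 10,"dy": 0,"dz": 0,"roll": 0,"jaw": 1},{"dx": 0,"dy": 0,"dz": -20,"roll": 0,"jaw": 1},{"dx": 0,"dy": 0,"dz": -30,"roll": 0,"jaw": 1},{"dx": 0,"dy": 0,"dz": -30,"roll": 0,"jaw": 1},{"dx": 0,"dy": 0,"dz": -30,"roll": 0,"jaw": 1},{"dx": 0,"dy": 0,"dz": -20,"roll": 0,"jaw": 1},{"dx": 30,"dy": 30,"dz": 0,"roll": 0,"jaw": 1},{"dx": 30,"dy": 30,"dz": 0,"roll": 0,"jaw": 1},{"dx": 10,"dy": 30,"dz": 0,"roll": 0,"jaw": 1},{"dx": 0,"dy": 30,"dz": 0,"roll": 0,"jaw": 1},{"dx": 0,"dy": 30,"dz": 0,"roll": 0,"jaw": 1}]}}

```text
time_s: 10.25
ee_pos: [0.676, -0.2362, 0.1847]
eef_rot: [-3.141, 0.001, 0.12]
force: [0.1, 0.3, -0.8]
grip_width: 0.001
grip_force: 0.0
```

>>> {"fn": "send_rows", "kwargs": {"rows": [{"dx": 0,"dy": 30,"dz": 0,"roll": 0,"jaw": 1},{"dx": 0,"dy": 30,"dz": 0,"roll": 0,"jaw": 1},{"dx": 0,"dy": 30,"dz": 0,"roll": 0,"jaw": 1},{"dx": 0,"dy": 0,"dz": 0,"roll": 0,"jaw": 1},{"dx": 0,"dy": 0,"dz": 0,"roll": 0,"jaw": 1}]}}

```text
time_s: 10.67
ee_pos: [0.6857, -0.3258, 0.1842]
eef_rot: [-3.141, 0.001, 0.117]
force: [0.4, 1.3, 0.4]
grip_width: 0.0006
grip_force: 0.0
```

```bash
python3 - <<'E'
from h import *
status()
c=snap('top','top3.png')['frame'][140:270,225:385]
cv2.imwrite('pics/top3c.png',cv2.resize(c,None,fx=4,fy=4,interpolation=cv2.INTER_CUBIC)[...,::-1])
E
```

```text
r,ang,yaw-ang 0.3578 -69.7 76.4 q [-0.49  0.83  0.77  0.    1.54  0.96] F [0.4 1.3 0.4] 10.6667
```

View pics/top3c.png

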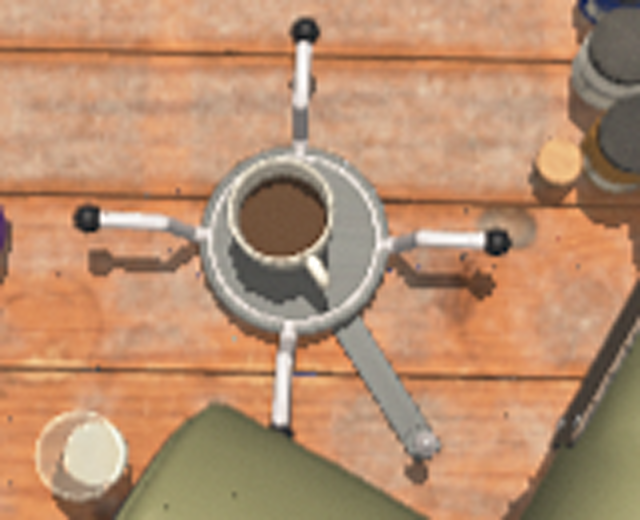

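The handle tip is at about (319,280), the rim centre at about (281,211), and the post tip at (428,438). The handle points roughly along the tongue, so I'll put a number on it.

```bash
python3 - <<'E'
from h import *
import pickle
c=pickle.load(open('c0.pkl','rb'))['top']
f=lambda x,y,z: ray(c,(225+(x+.5)/4-.5,140+(y+.5)/4-.5),z)
A=np.array([.5615,.0098,0]); an=lambda v:np.degrees(np.arctan2(v[1],v[0])).round(1)
for b in[(497,241),(305,31),(88,217)]: print('ball',an(f(*b,.07)-A))
fr=cv2.imread('pics/top3.png'); fr0=cv2.imread('pics/top0.png')
def rim(img):
    s=cv2.resize(img[140:270,225:385],None,fx=4,fy=4,interpolation=cv2.INTER_CUBIC)
    h=cv2.cvtColor(s,cv2.COLOR_BGR2HSV); m=((h[...,0]<25)&(h[...,1]>90)&(h[...,2]<150)).astype(np.uint8)
    yy,xx=np.indices(m.shape); m[np.hypot(xx-285,yy-230)>65]=0
    k=max(cv2.findContours(m,0,2)[0],key=cv2.contourArea); return cv2.fitEllipse(k)
for img,hp in((fr0,(311,170)),(fr,(320,282))):
    e=rim(img); cup=f(*e[0],.085); print('coffee',np.round(e[0]),np.round(e[1]))
    for cc,z in((cup,.07),(cup,.08)):
        h=f(*hp,z); d=h-cc; d[2]=0; d/=np.hypot(*d[:2]); o=cc+.011*d; p=f(428,438,.08)-o
        print('dir',an(d),'origin off',(o-A)[:2].round(4),'post dir',an(p),'sideways mm',1000*(d[0]*p[1]-d[1]*p[0]))
E
```

```text
ball -92.1
ball -2.3
ball 87.7
coffee [287. 251.] [78. 85.]
dir -14.1 origin off [-0.0054 -0.0002] post dir -144.9 sideways mm -119.93078547184213
dir -14.8 origin off [-0.0054 -0.0004] post dir -144.9 sideways mm -121.04800577845624
coffee [282. 218.] [77. 84.]
dir -147.8 origin off [-0.0039 -0.    ] post dir -145.1 sideways mm 7.49769021057109
dir -148.3 origin off [-0.0039  0.    ] post dir -145.1 sideways mm 8.78905495717007
```

Two measurements put the handle within about 3° of the post, and the limit is 7.5°:

- **Wheel turn:** it moved 129.6°, which puts the handle at about -144°.
- **Direct measurement:** the handle reads about -148°, against a post direction of about -145°.

The mug is still centred on the wheel and the arm is clear, so I'm handing in.

```bash
python3 -c "from h import *; print(hand_in())"
```

```text
the job is handed in; nothing more can be done
None
```

I turned the wheel about 130° clockwise by pushing one spoke, and the mug's handle now points at the index post to within about 3° by my measurements (limit about 7.5°); the arm is clear and the job is handed in, with no verdict shown.

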